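# Turn the parts carousel to bring the eyepiece to the pointer

## Task

Bring the spare eyepiece round to the fixed pointer of the parts carousel: push gently with a fingertip against one of the carousel's bare arms until the eyepiece's cup stands squarely in line with the pointer, then leave the carousel at rest and take the hand clear. Do not grasp or lift anything, do not touch the eyepiece or the cases that ride in the cups, and leave the things around the carousel where they are.

Things in the scene. Friction and masses are not known exactly. Their poses are not given: they have to be found in the camera images.
- foot: Fixed grey foot, a disc 120 mm across, 10 mm high, with a tongue 24 mm wide, 7 mm high along its own -x to 168 mm from the axis. On it, 158 mm from the axis, stands a steel post with a dark tapered pointer (top at z 67 mm, tip 130 mm from the axis, outside the carousel's sweep). Origin: on the turning axis at bench height, z up. Place and yaw vary.
- station (a point): The point, 70 mm from the axis along the foot's -x (straight inward from the pointer) and 45 mm above the bench, where the eyepiece's centre line must come.
- carousel: The turning part: aluminium hub 48 mm across with three grey cups and, midway between them, three bare arms. Turns either way about the vertical, no stops or detents; stays where it is left (friction 0.1 N m, about 1 N at an arm's end). Origin: on the axis at bench height; x points at one of the cups (not always the eyepiece's).
- hub_top (a point): Centre of the hub's top, on the turning axis, z 64 mm (a screw stands 4 mm higher). The cups round it: 47 mm across outside, 42.6 mm inside, floor at z 22 mm, rim at z 35 mm, centres 70 mm from the axis, 120 degrees apart, on struts below z 27 mm.
- bare_arms: The three bare arms fixed to the hub, at 60, 180, 300 degrees from the carousel's x (same origin, axes): level steel rods 10 mm thick, centre line at z 50 mm, ending in black balls 18 mm across, centres 115 mm from the axis. One lies straight across the axis from the eyepiece. Beside and under them, off the foot, it is open to the bench for a fingertip.
- eyepiece: The spare eyepiece: black stepped cylinder with a pale band, 37 mm across, 42 mm high, loose in one of the three cups (which one varies), standing on the cup's floor. Origin: centre of its underside.
- case_10: Objective case: white jar with a black screw cap, 39 mm across, 55 mm high, loose in another cup. Origin: centre of its underside.
- case_40: A second objective case like the first, 39 mm across, 55 mm high, loose in the remaining cup. Origin: centre of its underside.
- beaker: Small glass beaker, 52 mm across (58 mm over the spout), 70 mm high, loose on the bench about 183 mm from the carousel's axis. To be left alone. Origin: centre of its underside.
- dish_1: Covered petri dish, 60 mm across, 14 mm high, loose on the bench about 186 mm from the axis. To be left alone. Origin: centre of its underside.
- cover_glass_box: Small cover glass box, 31 x 41 x 18 mm, loose on the bench about 166 mm from the axis. To be left alone. Origin: centre of its underside.

How it is judged:
On the way:
1. a bare arm is pushed by the fingers and the carousel turns (contact force between the fingers and bare_arms above 0.2 N and angular speed of carousel above 0.03 rad/s), for 0.1 s.
At the end, for the whole second after the job is handed in: The eyepiece's centre line is within 9 mm horizontally of the station point (about 7 degrees), the carousel is at rest, eyepiece and cases stand upright on their cups' floors (within 6 mm and 0.2 rad), and beaker, dish and cover glass box are within 20 mm of where they were (horizontal distance between eyepiece and station below 0.009 m and angular speed of carousel below 0.05 rad/s and z of each of eyepiece, case_10, case_40 in the frame of carousel below 0.028 m and angle between each of eyepiece, case_10, case_40's own z axis and vertical below 0.2 rad and distance of each of beaker, dish_1, cover_glass_box from where it was at the start of the episode below 0.02 m); the robot touches nothing.
It fails at once if the eyepiece or a case is lifted in or out of its cup (more than 8 mm) (z of any of eyepiece, case_10, case_40 in the frame of carousel above 0.03 m).
It fails at once if the fingers touch the eyepiece or a case (more than 1 N) (contact force between the fingers and eyepiece above 1 N or contact force between the fingers and case_10 above 1 N or contact force between the fingers and case_40 above 1 N).
It fails at once if the beaker, dish or cover glass box is moved more than 20 mm (distance of any of beaker, dish_1, cover_glass_box from where it was at the start of the episode above 0.02 m).
It fails at once if the carousel is pushed or squeezed with more than 20 N (contact force between the fingers and carousel above 20 N).
It also fails if it takes over 48 s, if anything falls off the work surface, if the arm or the gripper's body presses on something with over 40 N, if the wrist force passes 120 N, or if a joint passes its speed limit or range.

## Robot

A 6-joint arm with a two-finger parallel gripper is mounted at the origin on a cart in front of the work surface, level with it; the furniture and walls round the work are solid. World frame = base frame: x ahead of the robot, y to its left, z up, the work surface at z = 0. Lengths are in m, angles in rad, forces in N, time in s.
With the tool pointing down it reaches from about 0.25 to 0.8 m from the base axis. Payload 8.5 kg.
Tool frame: the origin (TCP) lies at the very end of the fingers, on their centre line; the grasp point (between the pads) lies 19 mm behind it; z points along the fingers, y is the line along which they close (so a half turn about z gives the same grasp; the last joint's range is limited). The gripper opens to 85 mm and grips with 20 to 120 N. Pads are 22 mm wide; open, the fingers measure 114 mm over their backs; the gripper's body (76 mm by 85 mm) begins 54 mm behind the grasp point. The pads swing forward as they close: fully open they stand 13 mm farther back than shut.
Start: joints at [1.21, 0.238, -0.013, 1.319, 0, 1.571], TCP at [0.185, 0.491, 0.231] pointing down, gripper open.
Joint ranges: [-2.66, 2.66], [-1.03, 1.9], [-1.14, 1.46], [-1.82, 2.27], [-1.45, 1.34], [-3.14, 3.14]. Speed limits (rad/s): [2.22, 2.22, 2.79, 3.14, 3.14, 3.14].

## Interface

Orientations are given as a unit quaternion [x, y, z, w].
In Python, from station import * gives the robot as it stands.
- The arm moves only by the shell command python3 -m crank 'ROWS' [OPENING] [FORCE]. ROWS is JSON, a list of rows, each a list of 6 numbers: the shift along the tool's x, y, z as a fraction of full scale, then the turn, a rotation vector about the tool's x, y, z as a fraction of full scale. In form: [[tx, ty, tz, rx, ry, rz], ...]. A call has exactly 5 rows; each row shifts and turns the commanded pose from where the row before left it, along the tool's axes as they then stand; what a row does not reach is not made up. Full scale, the value 1, is 10 cm for a shift and 180 degrees for a turn. A row lasts 1/8 s, in which the tool goes at most 62.5 mm and 10.7 degrees, less where a joint would pass 70% of its speed; a pose out of reach is approached as far as the arm can. A call with a number of a shift or a turn outside -1 to 1 is refused whole. A call with a gripper value outside its range is refused whole. OPENING is the opening, from 0 (shut) to 1 (fully open), set as the call begins (- or left out, the last holds). The fingers move at their own pace and stop on an object; FORCE is the grip in N (left out, the last holds). Time passes only in rows, so rows that do not move let the fingers close, or fill a call up. It gives the time, the measured TCP pose, the force, the opening and the grip force at its end, in the units of the state.
- get_obs(): the state, without advancing time (a new reading comes with each control period).
- camera(name): name is "scene" or "top" or "wrist"; returns (picture, depth): 384x512x3 uint8, red, green, blue; 384x512 float32, m along the optical axis (not along the pixel's ray), 0 where there is no reading.
- camera_info(name): a dict with "K" (3x3 intrinsics, pixels), "k1" (the pictures are not rectified: a ray, as slopes to the right and down, at radius r is drawn at 1 + k1 r^2 times it, then the intrinsics apply), "xyz" and "orientation" of the camera in the world. Camera axes: x right, y down, z forward; pixel columns grow to the right and rows downward; lengths in m; the calibration is good to about 2 mm. A picture is of the moment at which its call begins: read the wrist's pose just before it. camera_info takes no time and is no camera call; for the wrist camera it gives the pose at the moment of the call.
- job_done(): hands the job in; it is judged then, once.
The state is a dict: "time_s": time; "q": joint angles; "qvel": joint speeds; "effort": joint torques, N m; "tcp_pos": TCP position; "orientation": TCP orientation; "force": force on the tool from outside, world axes, zero at the start; "ft_torque": the same for the moment, N m; "finger_gap": opening from 0.0 (shut) to 1.0 (fully open); "grasp_force": force on a finger pad.
Only numpy, scipy, OpenCV 4.12 (cv2) and the standard library are available. Lean on these libraries where they do the work, as an engineer would, in place of code of your own. Each camera call takes 0.05 s, during which the arm holds its last target. There are 200 camera calls.

## Working session

There is one attempt and no reset: what is moved stays moved. The work goes in short steps, Python scripts to look and compute and a shell command to move; the robot and the scene stay as the last step left them, time stands still between calls to the robot, and variables do not carry over. Pictures are saved under pics/ and viewed, at most 10 in all, crops included, and the job is handed in when it is done.

```bash
mkdir -p pics; cat > h.py <<'E'
from station import *
import numpy as np, cv2
from scipy.spatial.transform import Rotation as R
def px2w(ci,u,v,z=None,d=None):
    K=np.array(ci["K"]);k=ci["k1"]
    p=np.array([(u-K[0,2])/K[0,0],(v-K[1,2])/K[1,1]]);s=p.copy()
    for _ in range(20): s=p/(1+k*(s@s))
    r=R.from_quat(ci["orientation"]).as_matrix()@np.array([s[0],s[1],1]);o=np.array(ci["xyz"])
    return o+r*(d if d is not None else (z-o[2])/r[2])
E
python3 - <<'E'
from h import *
ci=camera_info("top");im,d=camera("top");np.save("top.npy",d)
cv2.imwrite("pics/top.png",im[:,:,::-1]);print(ci,get_obs()["orientation"],get_obs()["time_s"])
cv2.imwrite("pics/top2.png",cv2.resize(im[:,:,::-1],(800,600),interpolation=cv2.INTER_CUBIC))
E
```

```text
{'K': array([[478.26757905,   0.        , 251.66141838],
       [  0.        , 478.26757905, 203.1329131 ],
       [  0.        ,   0.        ,   1.        ]]), 'k1': -0.05342352932608585, 'xyz': array([0.40152083, 0.31250026, 0.92310243]), 'orientation': array([ 0.7061445 , -0.70193773,  0.06226968, -0.06903517])} [ 1.79431273e-01  9.83770263e-01 -6.86285152e-04 -1.27561122e-04] 0.05
```

View pics/top2.png

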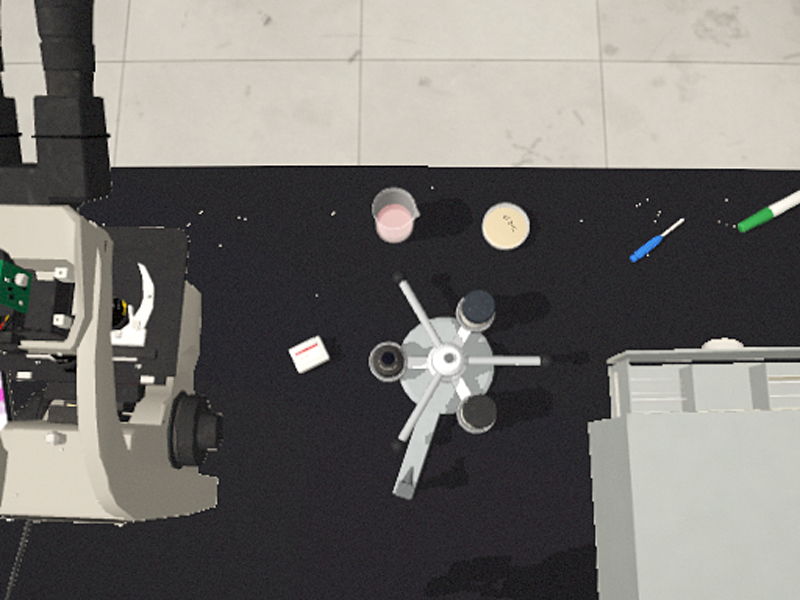

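The top view shows the hub at (448,360), the eyepiece in the left cup (388,360), and cases at (477,310) and (477,413). The bare arm opposite the eyepiece ends at (545,361), and the pointer and tongue run to about (403,493). The eyepiece needs roughly 70° anticlockwise, by pushing the right-hand arm upward in the image.

```bash
python3 - <<'E'
from h import *
ci=camera_info("top");s=.64
def P(n,u,v,z):
    p=px2w(ci,u*s,v*s,z);print(n,p.round(4),"r",np.hypot(*(p-c)[:2]).round(4),"ang",np.degrees(np.arctan2(*(p-c)[1::-1])).round(1));return p
c=px2w(ci,449*s,357*s,.068)
P("hub",449,357,.068)
P("eye",388,359,.064);P("ballR",546,361,.05);P("ballUL",400,278,.05);P("ballDL",401,441,.05)
P("tongue end",403,494,.007);P("caseU",479,306,.077);P("caseL",477,412,.077)
P("footc",447,364,.01);P("box",309,354,.018);P("beaker",395,222,.03);P("dish",506,226,.014);P("cabinetcorner",590,420,.1)
o=get_obs();print(o["tcp_pos"],R.from_quat(o["orientation"]).as_matrix().round(2),o["finger_gap"])
d=np.load("top.npy");print(d[int(440*s),int(700*s)],px2w(ci,590*s,420*s,d=d[int(430*s),int(610*s)]),px2w(ci,620*s,355*s,d=d[int(358*s),int(650*s)]))
im,_=camera("top");b=im[140:340,215:375,::-1]
cv2.imwrite("pics/crop.png",cv2.resize(b,(480,600),interpolation=cv2.INTER_CUBIC))
E
```

```text
hub [0.5163 0.2567 0.068 ] r 0.0 ang 0.0
eye [0.5141 0.327  0.064 ] r 0.0704 ang 91.8
ballR [0.5145 0.1413 0.05  ] r 0.1153 ang -90.9
ballUL [0.6139 0.3136 0.05  ] r 0.1131 ang 30.3
ballDL [0.4206 0.3115 0.05  ] r 0.1103 ang 150.2
tongue end [0.3587 0.3087 0.007 ] r 0.1659 ang 161.7
caseU [0.5746 0.2222 0.077 ] r 0.0678 ang -30.6
caseL [0.4528 0.2261 0.077 ] r 0.0704 ang -154.3
footc [0.5154 0.2554 0.01  ] r 0.0016 ang -125.2
box [0.5257 0.4245 0.018 ] r 0.1681 ang 86.8
beaker [0.6906 0.3203 0.03  ] r 0.1856 ang 20.0
dish [0.6912 0.1796 0.014 ] r 0.1911 ang -23.8
cabinetcorner [0.4431 0.1047 0.1   ] r 0.1687 ang -115.7
[0.18518699 0.49081921 0.23068999] [[-0.94  0.35 -0.  ]
 [ 0.35  0.94 -0.  ]
 [ 0.   -0.   -1.  ]] 1.0020821775820876
0.7378411 [0.4427898  0.1063518  0.10668554] [0.51288722 0.07295215 0.11579192]
```

View pics/crop.png

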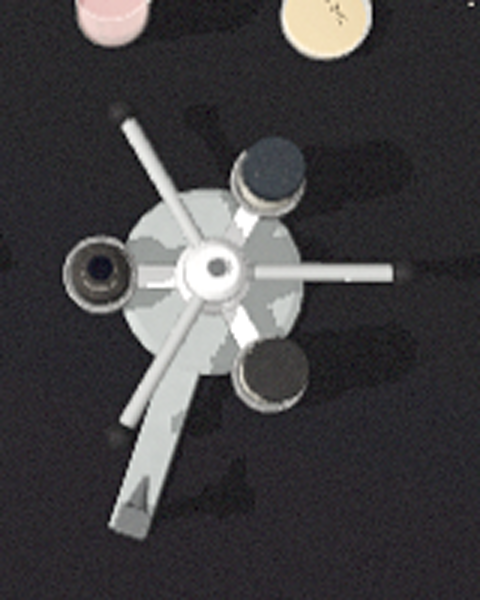

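The crop shows the bare arm's ball at (403,272), with open bench on its near side. The pointer's tip is at about (141,478) and the tongue runs to (128,530). Next I close the hand and go to a hover point just behind that arm.

```bash
python3 -m crank '[[-0.396,-0.196,0,0,0,0],[-0.396,-0.196,0,0,0,0],[-0.396,-0.196,0,0,0,0],[-0.396,-0.196,0,0,0,0],[-0.396,-0.196,0,0,0,0]]' 0 20; python3 -m crank '[[-0.396,-0.196,0,0,0,0],[-0.396,-0.196,0,0,0,0],[-0.396,-0.196,0,0,0,0],[-0.396,-0.196,0,0,0,0],[-0.396,-0.196,0,0,0,0]]'; python3 -m crank '[[0,0,0,0,0,-0.036],[0,0,0,0,0,-0.036],[0,0,0,0,0,-0.036],[0,0,0,0,0,0],[0,0,0,0,0,0]]'
python3 - <<'E'
from h import *
ci=camera_info("top");c=np.array([.516,.2565])
for n,u,v,z in [("tip",140,478,.062),("tongue near",179,380,.007),("tongue far",128,531,.007),("post",131,520,.062)]:
    p=px2w(ci,u/3+215,v/3+140,z)[:2]-c;print(n,np.hypot(*p),np.degrees(np.arctan2(p[1],p[0])))
o=get_obs();print(o["q"],o["tcp_pos"],R.from_quat(o["orientation"]).as_matrix().round(3))
im,_=camera("top");cv2.imwrite("pics/t3.png",cv2.resize(im[100:340,180:480,::-1],(750,600)))
E
```

```text
time_s: 0.72
tcp_pos: [0.3366, 0.3283, 0.2311]
orientation: [0.179, 0.984, -0.0, -0.0]
force: [1.0, 1.2, 0.3]
finger_gap: 0.002
grasp_force: 0.0
time_s: 1.35
tcp_pos: [0.4874, 0.1667, 0.231]
orientation: [0.179, 0.984, -0.0, -0.0]
force: [0.1, 0.8, 0.1]
finger_gap: -0.001
grasp_force: 0.0
time_s: 1.98
tcp_pos: [0.4865, 0.168, 0.2312]
orientation: [0.012, 1.0, -0.0, -0.0]
force: [0.6, 0.4, 0.8]
finger_gap: 0.0
grasp_force: 0.0
tip 0.1336870380855916 159.89435899570634
tongue near 0.06818027864185401 162.25286937394947
tongue far 0.1673617718842725 161.65179221181845
post 0.15834286678864384 161.15237629147688
[ 3.32502676e-01  2.20876392e-01 -3.69297683e-02  1.31335274e+00
 -8.43086396e-05  3.56389704e-01] [0.486539   0.16798602 0.23115275] [[-1.     0.024 -0.   ]
 [ 0.024  1.    -0.   ]
 [ 0.    -0.    -1.   ]]
```

View pics/t3.png

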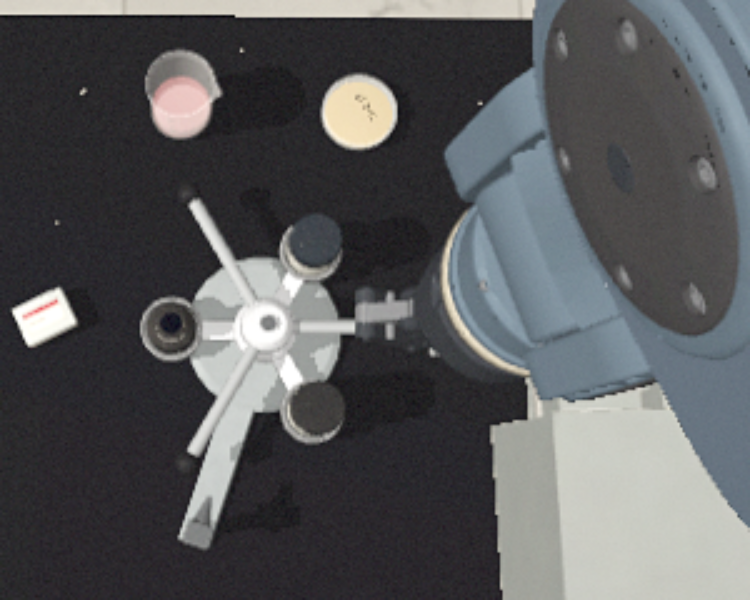

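The hand hovers beside the right-hand arm; that arm's rod leads into the fingers at (370,320), and everything stands as before. Pointer bearing is about 161.5°, so the eyepiece needs about 71° more. I go down beside the rod.

```bash
python3 -m crank '[[0,0,0.4,0,0,0],[0,0,0.4,0,0,0],[0,0,0.4,0,0,0],[0,0,0.4,0,0,0],[0,0,0.33,0,0,0]]'; python3 -m crank '[[-0.03,0,0,0,0,0],[-0.03,0,0,0,0,0],[-0.03,0,0,0,0,0],[-0.03,0,0,0,0,0],[-0.03,0,0,0,0,0]]'
python3 - <<'E'
from h import *
o=get_obs();print(o["force"],o["tcp_pos"])
im,_=camera("scene");cv2.imwrite("pics/s4.png",cv2.resize(im[:,:,::-1],(800,600)))
E
```

```text
time_s: 2.65
tcp_pos: [0.4862, 0.1679, 0.0369]
orientation: [0.011, 1.0, -0.0, -0.0]
force: [0.2, -0.3, -0.1]
finger_gap: 0.003
grasp_force: 0.0
time_s: 3.28
tcp_pos: [0.502, 0.1677, 0.0388]
orientation: [0.011, 1.0, 0.0, 0.0]
force: [-1.1, 0.7, 1.2]
finger_gap: -0.004
grasp_force: 0.6
[-1.14002743  0.68391978  1.24324022] [0.50197572 0.16769644 0.03884188]
```

View pics/s4.png

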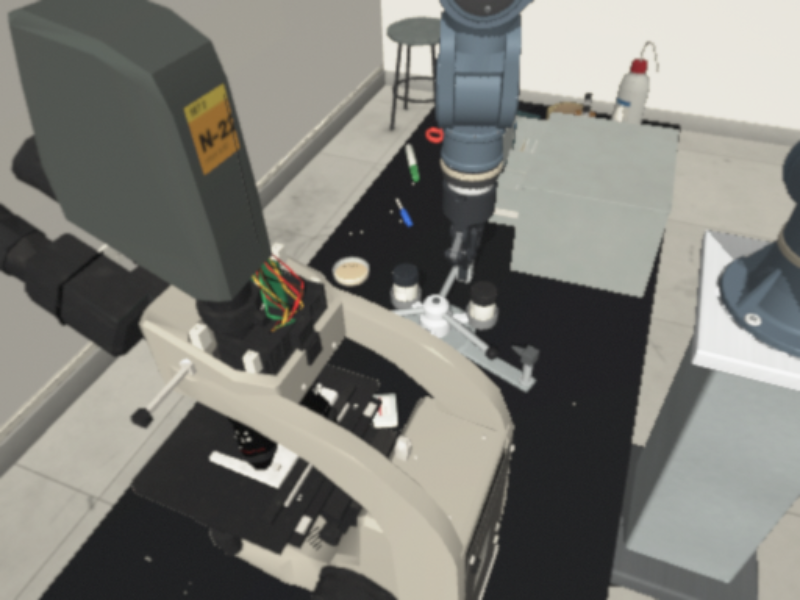

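The scene view shows the fingers at (467,250), low beside the bare arm and between the two cases, just touching the rod. I now follow the arc about the axis, 4° per row.

```bash
python3 -m crank '[[-0.03,-0.003,0,0,0,-0.011],[-0.047,-0.004,0,0,0,-0.0167],[-0.0625,-0.006,0,0,0,-0.0222],[-0.0625,-0.006,0,0,0,-0.0222],[-0.0625,-0.006,0,0,0,-0.0222]]'
python3 - <<'E'
from h import *
o=get_obs();p=o["tcp_pos"][:2]-np.array([.516,.2565]);print(o["force"],np.hypot(*p),np.degrees(np.arctan2(p[1],p[0])))
E
```

```text
time_s: 3.95
tcp_pos: [0.5281, 0.1673, 0.0381]
orientation: [-0.139, 0.99, -0.0, -0.0]
force: [-1.9, -1.3, 0.1]
finger_gap: -0.002
grasp_force: 0.7
[-1.85762465 -1.32346057  0.13360258] 0.08998175509817612 -82.30232083318609
```

```bash
python3 -m crank '[[-0.0625,-0.006,0,0,0,-0.0222],[-0.0625,-0.006,0,0,0,-0.0222],[-0.0625,-0.006,0,0,0,-0.0222],[-0.0625,-0.006,0,0,0,-0.0222],[-0.0625,-0.006,0,0,0,-0.0222]]'
python3 -m crank '[[-0.0625,-0.006,0,0,0,-0.0222],[-0.0625,-0.006,0,0,0,-0.0222],[-0.0625,-0.006,0,0,0,-0.0222],[-0.0625,-0.006,0,0,0,-0.0222],[0,0,0,0,0,0]]'
python3 - <<'E'
from h import *
o=get_obs();p=o["tcp_pos"][:2]-np.array([.516,.2565]);print(o["force"],np.hypot(*p),np.degrees(np.arctan2(p[1],p[0])),o["q"])
im,_=camera("top");cv2.imwrite("pics/t5.png",cv2.resize(im[100:340,180:480,::-1],(750,600)))
E
```

```text
time_s: 4.58
tcp_pos: [0.5578, 0.1771, 0.0381]
orientation: [-0.308, 0.951, -0.0, -0.0]
force: [0.0, -1.4, 0.7]
finger_gap: -0.001
grasp_force: 0.7
time_s: 5.2
tcp_pos: [0.5783, 0.1924, 0.0381]
orientation: [-0.436, 0.9, -0.0, 0.0]
force: [-0.1, 0.2, -0.1]
finger_gap: -0.0
grasp_force: 0.0
[-0.05137161  0.20842987 -0.13699654] 0.08941821499579787 -45.826810099813095 [ 3.21170707e-01  5.00689879e-01 -1.30219531e-01  9.39843898e-01
 -9.66919826e-05 -5.81917812e-01]
```

View pics/t5.png

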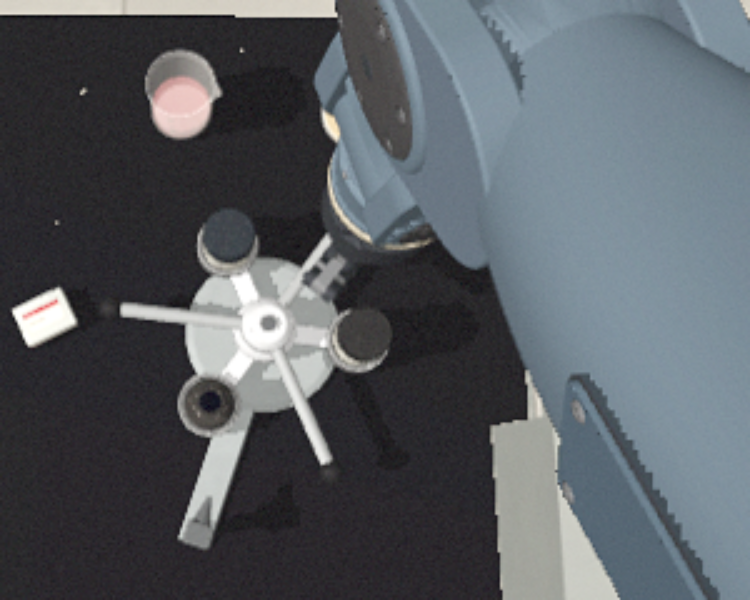

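The eyepiece is now at (208,402), with the balls at (107,310) and (331,472), all still in their cups. About 17–20° looks left; I compute it.

```bash
python3 - <<'E'
from h import *
ci=camera_info("top");c=np.array([.516,.2565])
for n,u,v,z,off in [("eye",208,401,.064,0),("ballL",107,310,.05,60),("ballB",331,472,.05,-60),("hub",269,322,.068,0)]:
    p=px2w(ci,u/2.5+180,v/2.5+100,z)[:2]-c;print(n,np.hypot(*p),np.degrees(np.arctan2(p[1],p[0]))+off)
E
```

```text
eye 0.07167209016700708 142.6696962241231
ballL 0.11836454150154344 144.99157737610165
ballB 0.11582324194284364 -216.9111523649507
hub 0.0004208343638354545 -140.25803225066994
```

```bash
python3 -m crank '[[-0.0625,-0.006,0,0,0,-0.0222],[-0.0625,-0.006,0,0,0,-0.0222],[-0.0625,-0.006,0,0,0,-0.0222],[-0.0625,-0.006,0,0,0,-0.0222],[-0.03,-0.003,0,0,0,-0.011]]'
python3 -m crank '[[0,0,0,0,0,0],[0.1,0,0,0,0,0],[0.1,0,0,0,0,0],[0,0,0,0,0,0],[0,0,0,0,0,0]]'
python3 - <<'E'
from h import *
o=get_obs();p=o["tcp_pos"][:2]-np.array([.516,.2565]);print(np.hypot(*p),np.degrees(np.arctan2(p[1],p[0])))
im,_=camera("top");cv2.imwrite("pics/t6.png",cv2.resize(im[100:340,180:480,::-1],(750,600)))
E
```

```text
time_s: 5.88
tcp_pos: [0.5947, 0.2146, 0.0382]
orientation: [-0.571, 0.821, -0.0, -0.0]
force: [0.1, -1.4, -0.7]
finger_gap: -0.002
grasp_force: 0.7
time_s: 6.5
tcp_pos: [0.5879, 0.1958, 0.0385]
orientation: [-0.571, 0.821, -0.0, 0.0]
force: [-0.5, 0.1, -0.2]
finger_gap: -0.002
grasp_force: 0.0
0.09410288837130824 -40.17057854575465
```

View pics/t6.png

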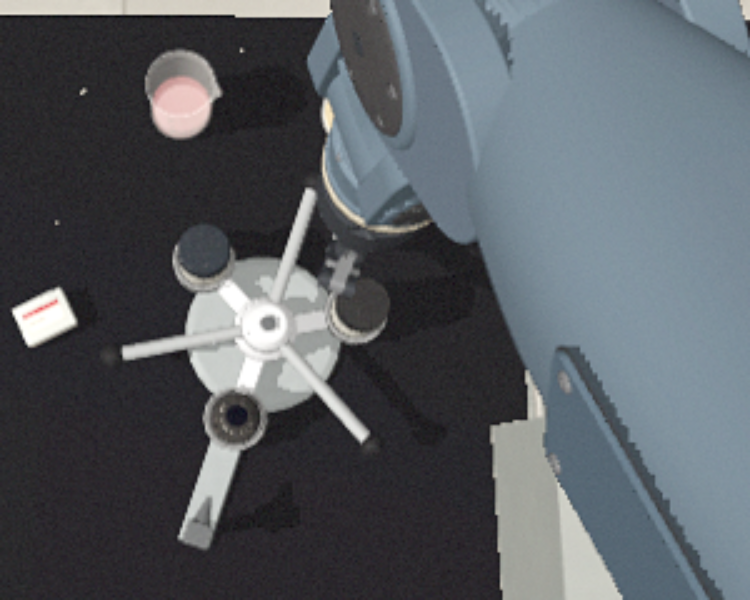

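The eyepiece is now at (236,415), in line with the tongue and pointer at (200,520). The balls are at (111,354) and (371,446), and the finger is off the rod. I lift straight up and measure at the same time.

```bash
python3 - <<'E'
from h import *
ci=camera_info("top");c=np.array([.516,.2565])
for n,u,v,z,off in [("eye",236,414,.064,0),("ballL",111,354,.05,-0),("ballB",371,446,.05,0),("ballT",313,182,.05,180),("hub",269,322,.068,0),("caseU",204,250,.077,0),("caseL",360,304,.077,0),("tongue end",195,541,.007,0),("postend",201,521,.062,0)]:
    p=px2w(ci,u/2.5+180,v/2.5+100,z)[:2]-c;print(n,(np.hypot(*p)*1e3).round(1),np.degrees(np.arctan2(p[1],p[0])).round(1)+off)
E
```

```text
eye 70.2 160.5
ballL 116.5 101.0
ballB 115.3 -139.7
ballT 113.9 161.9
hub 0.4 -140.3
caseU 68.9 42.8
caseL 65.9 -79.7
tongue end 166.1 161.7
postend 149.3 161.2
```

All bearings agree: the carousel is at about 161° and the pointer at 161.5°, so the eyepiece is well within 7°. I lift clear.

```bash
python3 -m crank '[[0,0,-0.3,0,0,0],[0,0,-0.4,0,0,0],[0,0,-0.4,0,0,0],[0,0,-0.4,0,0,0],[0,0,0,0,0,0]]'; python3 -m crank '[[0,0,0,0,0,0],[0,0,0,0,0,0],[0,0,0,0,0,0],[0,0,0,0,0,0],[0,0,0,0,0,0]]'
python3 - <<'E'
from h import *
im,_=camera("top");cv2.imwrite("pics/t7.png",cv2.resize(im[100:340,180:480,::-1],(750,600)))
E
```

```text
time_s: 7.18
tcp_pos: [0.5895, 0.1968, 0.1917]
orientation: [-0.571, 0.821, -0.001, 0.003]
force: [-0.3, 0.5, -0.2]
finger_gap: -0.001
grasp_force: 0.0
time_s: 7.8
tcp_pos: [0.5877, 0.1959, 0.188]
orientation: [-0.571, 0.821, 0.0, -0.0]
force: [0.2, -0.5, -0.1]
finger_gap: 0.003
grasp_force: 0.0
```

View pics/t7.png

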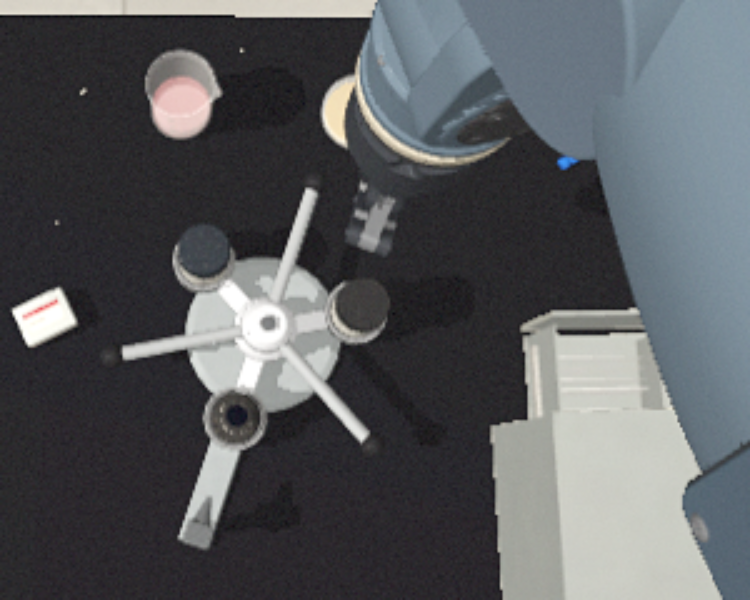

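The hand is clear, the eyepiece is unchanged at (236,415) in line with the pointer, and the beaker, dish and box are where they were.

```bash
python3 -c "from station import *; print(job_done())"
```

```text
the job is handed in; nothing more can be done
None
```

The eyepiece's cup stands in line with the pointer (measured at about 161° against 161.5°), with the carousel at rest and the hand clear, and the job was handed in at about 8 s; the hand-in returned no verdict.

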